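# Let the coffee can through the sorting chute

## Task

At the can-sorting table, let the small dark coffee can through: with the fingers, press down the key at the near end of the rocking lever that belongs to its lane, so that the gate lifts and the can rolls by itself into the blue crate, then let the lever come back so that the gate shuts again. Do not touch either can in the chute, leave the other lane's lever and can alone, and do not disturb the things standing about.

Things in the scene. Friction and masses are not known exactly. Their poses are not given: they have to be found in the camera images.
- chute: Fixed steel two-lane can chute; place and yaw vary. Origin: on the table midway between the press keys. +x: down the slope, away from the robot; +y: to the left lane. Lanes 128 mm wide, centred at y = +/-68 mm; floor 150 mm high at x = 60, 89 mm at x = 360. A yellow barred gate crosses each lane at x = 300. Keys at x = 0, y = +/-150; bearing posts 222 mm high at x = 140, y = +/-163.
- coffee_can: The can to let through: empty steel coffee can, dark brown with a red band, 53 mm in diameter, 104 mm long, about 30 g, lying across one of the two lanes behind its shut gate (either lane). Origin: centre of the can; y along its axis. It must end in the blue open crate fixed at the low end of both lanes: 180 x 300 x 80 mm, centred at chute x = 458 mm, y = 0; lying there its centre is about 32 mm above the table.
- drink_can: The can to be left: empty aluminium drink can, silver with a gold band, 66 mm in diameter, 115 mm long, lying behind the gate of the other lane. Origin: centre of the can.
- lever_left (a joint): Left lane's rocking lever (yellow bar). Its pivot lies 140 mm ahead (chute +x) of the key's centre, 215 mm high. Rad: 0 at rest, gate shut; grows as the key goes down, to a stop at 0.40 (key 55 mm lower, 7 mm farther along chute +x, tilted by that angle; gate 70 mm up). The coffee can passes from about 0.25. Springs back to 0 when let go; the push at the key is about 3 N at first, 8 N at the stop.
- lever_right (a joint): Right lane's rocking lever (yellow bar). Its pivot lies 140 mm ahead (chute +x) of the key's centre, 215 mm high. Rad: 0 at rest, gate shut; grows as the key goes down, to a stop at 0.40 (key 55 mm lower, 7 mm farther along chute +x, tilted by that angle; gate 70 mm up). The coffee can passes from about 0.25. Springs back to 0 when let go; the push at the key is about 3 N at first, 8 N at the stop.
- key_left (a point): Press key of the left lever: rubber pad with an orange face, 52 x 50 mm, 10 mm thick, level at rest, on the lever's end nearest the robot. This point: centre of its upper face, 225 mm above the table at rest. It moves and tilts with the lever. Free space below and around it; the chute's end wall stands 55 mm ahead (chute +x).
- key_right (a point): Press key of the right lever: rubber pad with an orange face, 52 x 50 mm, 10 mm thick, level at rest, on the lever's end nearest the robot. This point: centre of its upper face, 225 mm above the table at rest. It moves and tilts with the lever. Free space below and around it; the chute's end wall stands 55 mm ahead (chute +x).
- standing_can: Bystander: upright silver can with a blue band, 66 mm in diameter, 115 mm high, on the table between the two keys. Origin: centre of its underside.
- rinse_bottle: Bystander: white bottle with a blue cap, 64 mm in diameter, 170 mm high, left of the chute. Origin: centre of its underside.
- scrub_brush: Bystander: brush lying right of the chute. Origin: on the table under it; reaches 100 mm to the handle's end, 100 mm the other way.
- tab_bowl: Bystander: steel bowl, 100 mm in diameter, 45 mm high, left of the chute. Origin: centre of its underside.
- crushed_can: Bystander: crushed green can, a disc 68 mm in diameter and 26 mm high, right of the chute. Origin: centre of its underside.
- rinse_cup: Bystander: yellow cup, 76 mm in diameter, 90 mm high, on the table between the two keys. Origin: centre of its underside.
Things that resemble listed ones, but are neither listed nor needed, are in the scene too. Leave any green or pink look-alike of the coffee_can alone.

How it is judged:
By the outcome, as a careful person would: the job done as asked, in the order asked, and still so for the second after the job is handed in, with the robot touching nothing.
It also fails if it takes over 32 s, if anything falls off the work surface, if the arm or the gripper's body presses on something with over 40 N, if the wrist force passes 120 N, or if a joint passes its speed limit or range.

## Robot

A 6-joint arm with a two-finger parallel gripper is mounted at the origin on the work surface. World frame = base frame: x ahead of the robot, y to its left, z up, the work surface at z = 0. Lengths are in mm, angles in rad, forces in N, time in s.
With the tool pointing down it reaches from about 350 to 775 mm from the base axis. Payload 7.3 kg.
Tool frame: the origin (TCP) lies at the very end of the fingers, on their centre line; the grasp point (between the pads) lies 19 mm behind it; x points along the fingers, y is the direction in which the jaws open and shut, and the axes are right-handed (so a half turn about x gives the same grasp; the last joint's range is limited). The gripper opens to 92 mm and grips with 3 to 60 N. Pads are 19 mm wide; open, the fingers measure 130 mm over their backs; the gripper's body (75 mm by 190 mm) begins 47 mm behind the grasp point.
Start: joints at [-1.277, 0.342, 1.524, -0, 1.275, -0.146], TCP at [223.547, -475.049, 226.741] pointing down, gripper open.
Joint ranges: [-2.53, 2.53], [-0.77, 2.02], [0.04, 2.7], [-1, 4.14], [0.28, 2.66], [-3.11, 3.11]. Speed limits (rad/s): [2.57, 2.57, 3.14, 3.14, 3.14, 3.14].

## Interface

Orientations are given as [roll, pitch, yaw] about the fixed x, y, z axes, in that order (R = Rz(yaw) Ry(pitch) Rx(roll)).
In Python, from plant import bot gives the robot as it stands.
- The arm moves only by the tool step_arm, never from a script. Its argument "targets" is a list that holds one entry, the list of rows, each a list of 4 numbers: the shift along the tool's x, y, z in m, then the turn about the tool's x in degrees. A call has exactly 5 rows; each row is the pose to reach, as a shift and turn from the pose measured when the call began, along the tool's axes at that moment; what a row does not reach only later rows make up. A row lasts 1/12 s, in which the tool goes at most 41.7 mm and 7.16 degrees, less where a joint would pass 70% of its speed; a pose out of reach is approached as far as the arm can. A call with a gripper value outside its range is refused whole. "jaw" is the closure, from 0 (fully open) to 1 (shut), set as the call begins (left out, the last holds). The fingers move at their own pace and stop on an object; the grip force is fixed at half the most. Time passes only in rows, so rows that repeat a pose let the fingers close, or fill a call up. It gives the time, the measured TCP pose, the force and the opening at its end, in the units of the state.
- bot.get_obs(): the state, without advancing time (a new reading comes with each control period).
- bot.capture(name): name is "scene" or "side" or "wrist"; returns a dict with "color" (384x512x3 uint8, red, green, blue), "depth" (384x512 float32, mm along the optical axis (not along the pixel's ray), 0 where there is no reading), "fov_y" (degrees; the focal length in pixels is half the picture's height over the tangent of half this angle, whatever the lens; pixels are square), "cx", "cy" (the principal point, pixels), "dist_coeffs" ([k1, k2, p1, p2, k3] as OpenCV has them; the pictures are not rectified), "rvec" (rotation vector, rad) and "tvec" (3), from world to camera coordinates, as OpenCV has them. Camera axes: x right, y down, z forward; pixel columns grow to the right and rows downward; lengths in mm; the calibration is good to about 2 mm. A picture is of the moment at which its call begins.
- bot.close_job(): hands the job in, once; it reports no verdict.
The state is a dict: "time": time; "joint_positions": joint angles; "dq": joint speeds; "tau": joint torques, N m; "tool_pos": TCP position; "tcp_rot": TCP orientation; "contact_force": force on the tool from outside, world axes, zero at the start; "moment": the same for the moment, N m; "grip_width": finger opening in mm.
Only numpy, scipy, OpenCV 4.12 (cv2) and the standard library are available. Lean on these libraries where they do the work, as an engineer would, in place of code of your own. Each camera call takes 0.05 s, during which the arm holds its last target. There are 200 camera calls.

## Working session

There is one attempt and no reset: what is moved stays moved. The work goes in short steps, Python scripts to look and compute and a tool call to move; the robot and the scene stay as the last step left them, time stands still between calls to the robot, and variables do not carry over. Pictures are saved under pics/ and viewed, about 8 in all and at most 12, crops included, and the job is handed in when it is done.

Besides the shell and the picture viewer there is one more tool, called as a command line: name --argument value ..., lists and objects as JSON in quotes. step_arm: Moves the arm, as the interface text tells. Its arguments: {"type":"object","properties":{"targets":{"type":"array","items":{"type":"array","items":{"type":"array","items":{"type":"number"}}}},"jaw":{"type":"number"}},"required":["targets"]}

```bash
mkdir -p pics
cat > h.py <<'E'
import numpy as np, cv2
from plant import bot
def cam(n):
    c=bot.capture(n); h,w=c["color"].shape[:2]
    f=h/2/np.tan(np.radians(c["fov_y"])/2)
    c["K"]=np.array([[f,0,c["cx"]],[0,f,c["cy"]],[0,0,1.]])
    c["R"]=cv2.Rodrigues(np.array(c["rvec"],float))[0]; c["t"]=np.array(c["tvec"],float).ravel()
    c["d"]=np.array(c["dist_coeffs"],float); return c
def pts(c,uv,z=None):
    "pixels -> world, on plane z or by depth"
    uv=np.array(uv,float).reshape(-1,2)
    n=cv2.undistortPoints(uv[:,None],c["K"],c["d"])[:,0]
    r=np.c_[n,np.ones(len(n))]
    if z is None:
        dep=c["depth"][uv[:,1].astype(int),uv[:,0].astype(int)]
        return (r*dep[:,None]-c["t"])@c["R"]
    o=-c["R"].T@c["t"]; d=r@c["R"]
    return o+d*((z-o[2])/d[:,2])[:,None]
def save(c,name,box=None,s=1):
    im=c["color"][:,:,::-1]
    if box: im=im[box[1]:box[3],box[0]:box[2]]
    cv2.imwrite("pics/"+name,cv2.resize(im,None,fx=s,fy=s,interpolation=cv2.INTER_CUBIC))
def blobs(c,lo,hi,amin=40):
    m=cv2.inRange(cv2.cvtColor(c["color"],cv2.COLOR_RGB2HSV),np.array(lo),np.array(hi))
    n,l,s,ce=cv2.connectedComponentsWithStats(m)
    return [(s[i],ce[i],l==i) for i in range(1,n) if s[i,4]>=amin]
E
python3 - <<'E'
from h import *
a=cam("scene");b=cam("side")
save(a,"a.png");save(b,"b.png")
for n,c in(("scene",a),("side",b)):
    print(n,-c["R"].T@c["t"])
    for s,ce,m in blobs(c,(5,150,120),(20,255,255)):
        ys,xs=np.nonzero(m); p=pts(c,np.c_[xs,ys]); print(s,ce.round(1),np.median(p,0).round(1),pts(c,ce,225).round(1))
o=bot.get_obs();print(o)
E
```

```text
scene [1202.81813361  -83.86673183 1394.50664075]
[261 134  17  15 177] [268.9 141. ] [455.3  56.1 225.1] [[455.4  56.3 225. ]]
[162 157  17  15 190] [169.7 164.1] [ 497.1 -240.7  225.4] [[ 496.3 -240.8  225. ]]
[259 227  15  14 134] [266.1 233. ] [724.9  11.4 173.1] [[744.5   6.8 225. ]]
[486 257  26  24 386] [497.9 267.2] [912.3 656.7 156.6] [[930.4 619.6 225. ]]
[ 14 284  18  11  46] [ 21.8 287.1] [ 796.4 -693.3  159.6] [[ 819.6 -661.4  225. ]]
side [ 129.54837052  680.05400397 1069.24582949]
[287  56  22  20 229] [298.6  65.1] [ 796.5 -690.7  157.4] [[ 748.4 -586.3  225. ]]
[205 117  66  25 167] [233.8 126.7] [ 772.  -197.6  218.1] [[ 736.3 -160.5  225. ]]
[273 130  51  19 238] [304.1 140.2] [ 511.8 -230.2  223.8] [[ 528.  -230.4  225. ]]
[175 147  50  48 262] [192.9 172.9] [749.9  79.5 217.8] [[712.5  67.5 225. ]]
[191 163  17  14  89] [199.1 171.3] [733.8  16.9 174.9] [[702.4  52.9 225. ]]
[205 173  10  13  69] [210.  178.8] [700.4  10.3 160.2] [[660.   58.3 225. ]]
[227 195  59  26 339] [265.5 209.5] [464.7  65.6 224.7] [[477.4  63.5 225. ]]
{'time': 0.1, 'joint_positions': array([-1.27698515e+00,  3.42714688e-01,  1.52491672e+00,  1.82742570e-05,
        1.27541452e+00, -1.45974617e-01]), 'dq': array([-0.00081807, -0.00195567, -0.00179982,  0.00106363,  0.00056761,
       -0.00077571]), 'tau': array([ 2.08854348e-03, -4.32004488e+01, -2.44693941e+01,  7.19303009e-02,
        5.26594673e-02, -4.83503106e-05]), 'tool_pos': array([ 223.4469753 , -474.67206165,  226.08413675]), 'tcp_rot': array([-1.72879496,  1.56934294,  1.85257816]), 'contact_force': array([-0.56635842,  0.01885194,  0.09284119]), 'moment': array([ 0.01287531, -0.0417365 , -0.02352545]), 'grip_width': 92.04138323661944}
```

View pics/a.png

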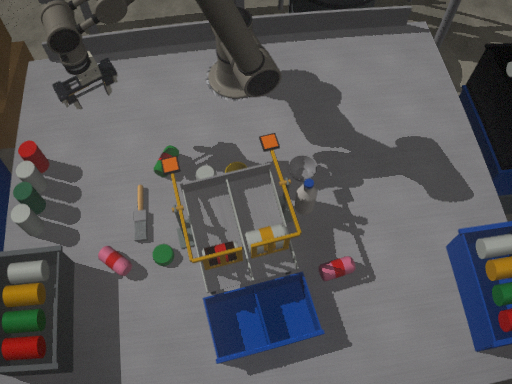

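View pics/b.png

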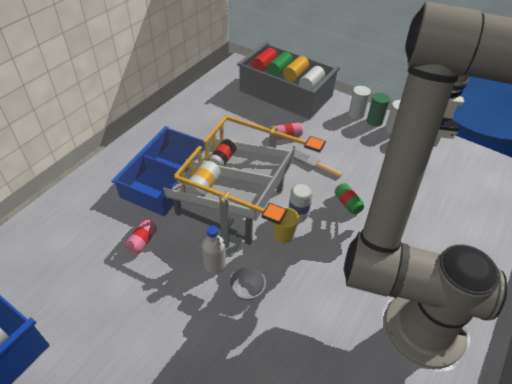

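The coffee can (dark with a red band) is at scene px (222,253), in the right lane. The look-alikes are pink at (115,260) and (336,268) and green at (167,158), and the silver/gold can is at (267,237). The right key is at px (170,164). I'll confirm in a crop and compute the approach.

```bash
cat > rel.py <<'E'
from h import *
from scipy.spatial.transform import Rotation as Ro
def rel(goal,yaw):
    o=bot.get_obs(); R=Ro.from_euler("xyz",o["tcp_rot"]).as_matrix()
    cy=np.array([-np.sin(yaw),np.cos(yaw),0]); v=R.T@cy
    print("t",o["time"],"tcp",o["tool_pos"].round(1),"F",o["contact_force"].round(2),"q6",o["joint_positions"][5].round(2),"axes",R.round(3).tolist())
    a=np.degrees(np.arctan2(v[2],v[1])); print("shift mm",(R.T@(np.array(goal)-o["tool_pos"])).round(1),"turn",round((a+90)%180-90,1))
E
python3 - <<'E'
from rel import *
c=cam("scene"); save(c,"c.png",(130,110,330,290),4)
k=np.array([496.5,-240.8]);rel([*k,300],.138)
for p in ([222,253],[267,237]): 
    w=pts(c,p)[0]; d=w[:2]-[475.9,-92.3]; print(w.round(),"chute y",d@[-.1376,.9905])
E
```

```text
t 0.15 tcp [ 223.4 -474.7  226.2] F [ 0.11 -1.03  0.07] q6 -0.15 axes [[-0.0, 0.426, -0.905], [0.001, -0.905, -0.426], [-1.0, -0.001, -0.0]]
shift mm [ -73.6  -95.5 -346.7] turn 17.3
[ 785. -117.  222.] chute y -66.48493526994255
[738.  12. 176.] chute y 66.83636254551327
```

View pics/c.png

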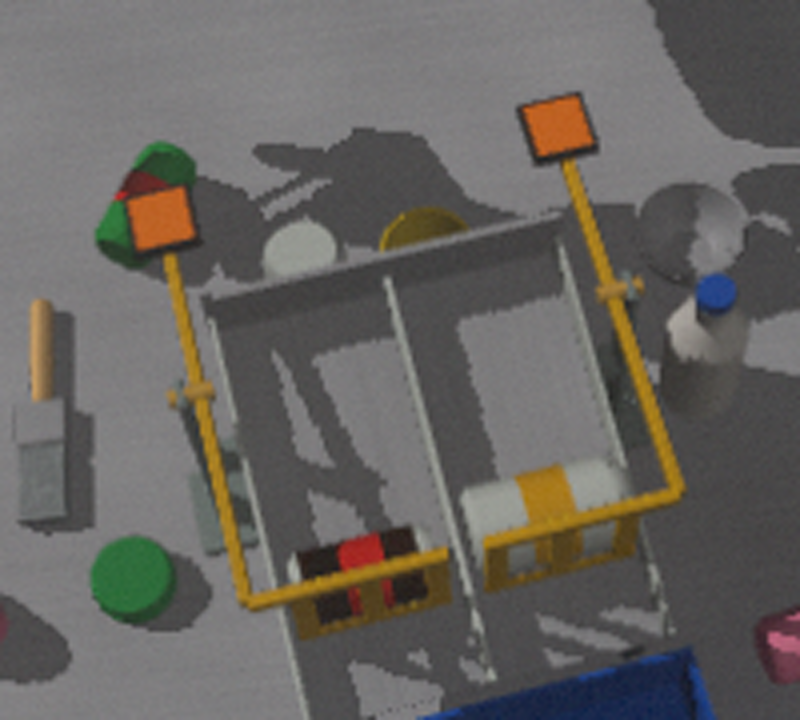

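The crop confirms it: the dark can with a red band (crop px 360,570) is in the right lane, belonging to the key at crop px (163,220). Rising and crossing with the jaw shut.

step_arm --targets '[[[-0.035,0,0,0],[-0.07,-0.01,-0.02,3],[-0.075,-0.02,-0.055,8],[-0.075,-0.03,-0.09,13],[-0.075,-0.04,-0.125,17]]]' --jaw 1

```text
time: 0.57
tool_pos: [320.3, -384.6, 302.0]
tcp_rot: [2.774, 1.57, -0.23]
contact_force: [0.8, -1.0, -0.6]
grip_width: 62.9
```

```bash
python3 -c "
from rel import *
rel([496.5,-240.8,300],.138)"
```

```text
t 0.5667 tcp [ 320.3 -384.6  302. ] F [ 0.81 -0.98 -0.58] q6 0.4 axes [[0.0, 0.137, -0.991], [-0.0, -0.991, -0.137], [-1.0, 0.0, -0.0]]
shift mm [   2.  -118.3 -194.2] turn -0.0
```

step_arm --targets '[[[0,-0.02,-0.033,0],[0,-0.04,-0.066,0],[0,-0.06,-0.1,0],[0,-0.08,-0.13,0],[0,-0.1,-0.164,0]]]'

```text
time: 0.98
tool_pos: [469.9, -261.6, 301.9]
tcp_rot: [0.048, 1.571, -2.957]
contact_force: [0.1, 0.0, 0.2]
grip_width: 29.8
```

step_arm --targets '[[[0,-0.009,-0.015,0],[0,-0.018,-0.03,0],[0,-0.018,-0.03,0],[0,-0.018,-0.03,0],[0,-0.018,-0.03,0]]]'

```text
time: 1.4
tool_pos: [496.5, -240.1, 301.6]
tcp_rot: [-0.15, 1.57, 3.129]
contact_force: [0.2, -0.1, 0.0]
grip_width: 1.1
```

Run:
```python
from rel import *
rel([496.5,-240.8,300],.138)
c=cam("wrist"); save(c,"d.png",None,1.4); s=cam("side"); save(s,"e.png",None,1.5)
for b,ce,m in blobs(c,(3,150,100),(20,255,255),100):
    ys,xs=np.nonzero(m); p=pts(c,np.c_[xs,ys],225); r=cv2.minAreaRect(p[:,:2].astype(np.float32)); print(b,ce.round(),r)
```

```text
t 1.4 tcp [ 496.5 -240.1  301.6] F [ 0.17 -0.08  0.02] q6 0.84 axes [[-0.001, 0.137, -0.991], [0.0, -0.991, -0.137], [-1.0, -0.0, 0.001]]
shift mm [1.6 0.7 0.1] turn -0.1
[ 232  177   50   49 2157] [257. 198.] ((497.133544921875, -240.5720672607422), (43.4368782043457, 42.94126892089844), 7.80155086517334)
```

View pics/d.png

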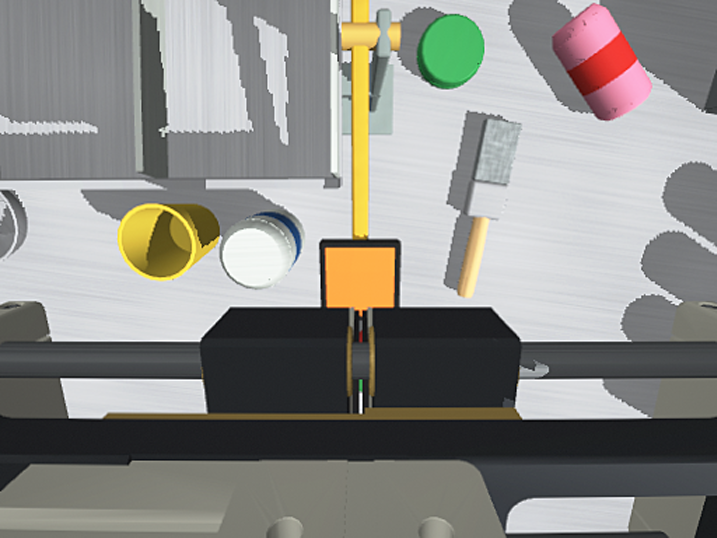

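View pics/e.png

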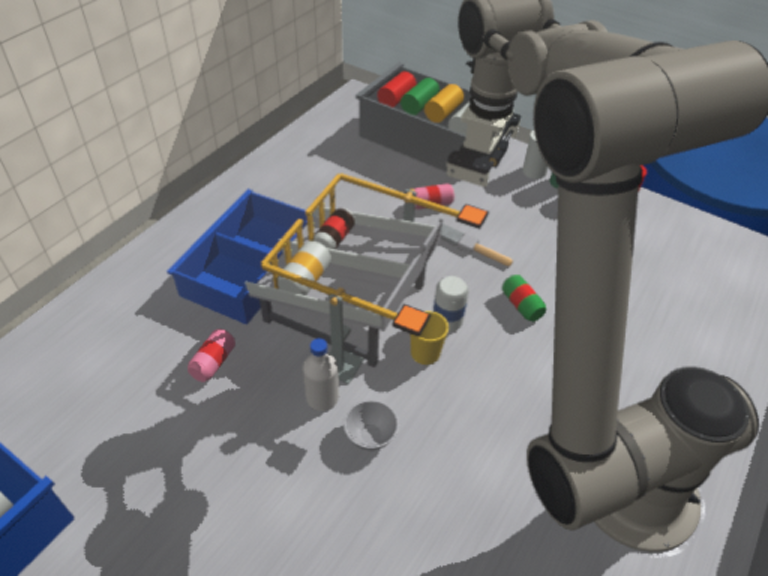

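The wrist view shows the shut fingertip over the key (key at px 360,278; measured centre 497,-240.6), with clear space all round. The side view shows both cans behind shut gates. Descending to the key.

step_arm --targets '[[[0.02,0,0,0],[0.04,0,0,0],[0.055,0,0,0],[0.065,0,0,0],[0.07,0,0,0]]]'

```text
time: 1.92
tool_pos: [495.4, -240.9, 230.7]
tcp_rot: [-0.541, 1.569, 2.735]
contact_force: [0.3, 0.9, 0.8]
grip_width: 0.5
```

step_arm --targets '[[[0.004,0,0,0],[0.008,0,0,0],[0.012,0,-0.001,0],[0.016,0,-0.001,0],[0.02,0,-0.001,0]]]'

```text
time: 2.33
tool_pos: [496.4, -241.3, 211.1]
tcp_rot: [0.25, 1.569, -2.758]
contact_force: [-3.6, -2.3, 4.6]
grip_width: 0.4
```

step_arm --targets '[[[0.007,0,-0.001,0],[0.014,0,-0.002,0],[0.02,0,-0.003,0],[0.026,0,-0.004,0],[0.031,0,-0.004,0]]]'

```text
time: 2.75
tool_pos: [501.0, -240.9, 180.3]
tcp_rot: [1.942, 1.57, -1.065]
contact_force: [0.4, 1.1, 7.0]
grip_width: 0.3
```

step_arm --targets '[[[0,0,0,0],[0,0,0,0],[0,0,0,0],[0,0,0,0],[0,0,0,0]]]'

```text
time: 3.17
tool_pos: [501.3, -240.8, 180.7]
tcp_rot: [2.195, 1.569, -0.812]
contact_force: [-2.3, -0.4, 6.5]
grip_width: 0.5
```

step_arm --targets '[[[0,0,0,0],[0,0,0,0],[0,0,0,0],[0,0,0,0],[0,0,0,0]]]'

```text
time: 3.58
tool_pos: [501.2, -240.8, 181.1]
tcp_rot: [2.15, 1.568, -0.857]
contact_force: [-4.0, 0.5, 6.7]
grip_width: 0.2
```

Run:
```python
from rel import *
rel([496.5,-240.8,300],.138)
s=cam("side"); save(s,"f.png",(100,80,400,300),2.6)
```

```text
t 3.5833 tcp [ 501.2 -240.8  181.1] F [-4.02  0.51  6.74] q6 0.85 axes [[0.002, 0.134, -0.991], [-0.002, -0.991, -0.134], [-1.0, 0.002, -0.001]]
shift mm [-118.9   -0.4    4.5] turn -0.2
```

View pics/f.png

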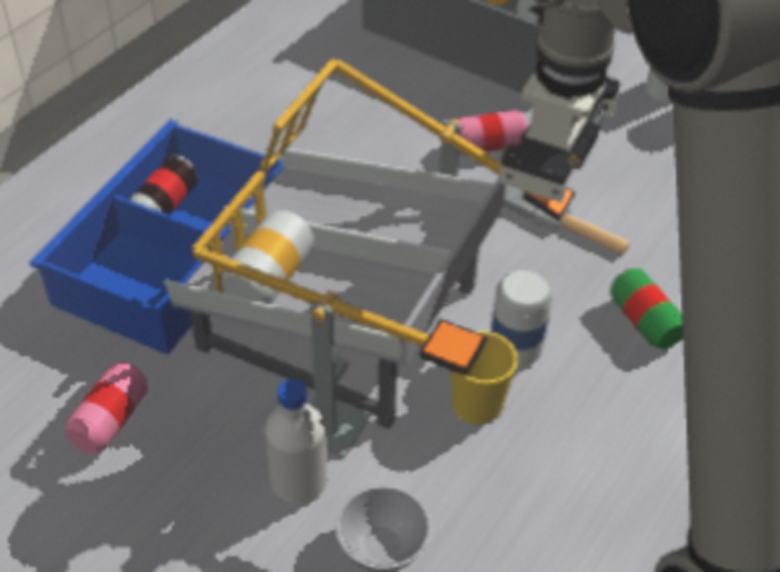

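The right gate is up and the coffee can is in the crate (crop px 165,187); the left gate is shut. Releasing gently, then going clear.

step_arm --targets '[[[-0.006,0,0.001,0],[-0.012,0,0.002,0],[-0.018,0,0.003,0],[-0.024,0,0.004,0],[-0.03,0,0.004,0]]]'

```text
time: 4.05
tool_pos: [497.1, -241.4, 211.9]
tcp_rot: [2.188, 1.568, -0.819]
contact_force: [-3.3, -0.8, 3.1]
grip_width: 0.5
```

step_arm --targets '[[[-0.006,0,0,0],[-0.012,0,0,0],[-0.02,0,0,0],[-0.035,0,0,0],[-0.06,0,0,0]]]'

```text
time: 4.47
tool_pos: [496.5, -240.3, 270.5]
tcp_rot: [-0.918, 1.569, 2.358]
contact_force: [1.2, 0.2, -0.5]
grip_width: 0.2
```

step_arm --targets '[[[-0.03,0,0,0],[-0.05,0,0.02,0],[-0.05,0,0.05,0],[-0.05,0,0.08,0],[-0.05,0,0.1,0]]]'

```text
time: 4.88
tool_pos: [396.2, -253.6, 321.1]
tcp_rot: [-1.286, 1.57, 1.991]
contact_force: [-0.7, 0.7, -0.3]
grip_width: 0.7
```

step_arm --targets '[[[0,0,0,0],[0,0,0,0],[0,0,0,0],[0,0,0,0],[0,0,0,0]]]'

```text
time: 5.3
tool_pos: [397.1, -253.5, 320.8]
tcp_rot: [-1.336, 1.569, 1.942]
contact_force: [0.5, 0.5, 0.6]
grip_width: 0.5
```

Run:
```python
from rel import *
rel([496.5,-240.8,300],.138)
s=cam("side"); save(s,"g.png",(100,80,400,300),2.6)
for n in("scene","side"):
    c=cam(n)
    for b,ce,m in blobs(c,(5,150,120),(20,255,255),100):
        ys,xs=np.nonzero(m); print(n,ce.round(),np.median(pts(c,np.c_[xs,ys]),0).round(1))
```

```text
t 5.3 tcp [ 397.1 -253.5  320.8] F [0.47 0.48 0.59] q6 0.7 axes [[-0.001, 0.136, -0.991], [0.001, -0.991, -0.136], [-1.0, -0.002, 0.0]]
shift mm [  20.8    1.  -100.2] turn -0.1
scene [170. 164.] [ 495.6 -240.5  225.3]
scene [266. 233.] [725.4  10.2 173.8]
scene [498. 267.] [911.9 655.1 156.2]
side [299.  65.] [ 794.9 -693.   156.5]
side [234. 127.] [ 770.6 -197.   217.3]
side [304. 140.] [ 512.  -230.   224.1]
side [193. 173.] [747.9  81.5 217.9]
side [274. 212.] [454.5  60.5 225.4]
```

View pics/g.png

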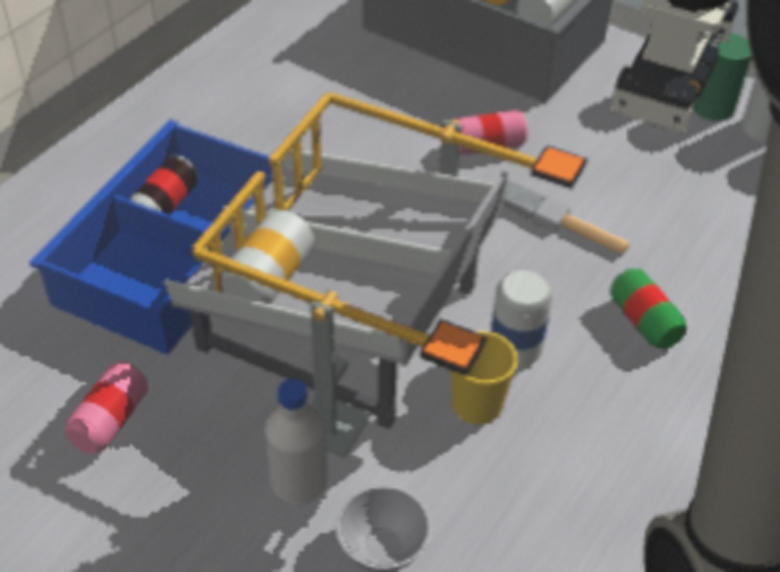

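The final view shows the right key back at 225 mm with its gate shut. The coffee can is at rest in the crate (px 165,187), the drink can is still behind its own gate (px 275,247), and the bystanders are unmoved.

```bash
python3 -c "
from plant import bot
print(bot.close_job())"
```

```text
the job is handed in; nothing more can be done
None
```

The coffee can is in the blue crate and its gate is shut again. It was in the right lane, so I pressed the right key with the shut fingertips to about 180 mm, held it, eased it back up and moved clear. The job was handed in at about 5.5 s.

- **Lever and gate:** the right key is back at 225 mm and its gate is shut.
- **Other lane:** the drink can is still behind its shut gate, and the left key is still at 225 mm.
- **Bystanders:** the bystanders in the last side view looked unmoved. The crushed can was not in that view, so I did not look at it again after pressing, but the arm went nowhere near it.
- **Force:** the highest force reading between moves was about 8 N, and the tool is touching nothing now.

No check failed or disagreed.

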